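# Turn the sorting guide to its glass leaf and weight it down again

## Task

The open ring binder is the household's sorting guide, and its yellow leaf on the right is held down against the draught by a black stone weight. Take the weight off, turn that leaf right over the rings to the left so that its green face lies flat and shows, then lay the weight on the middle of the green face, lengthwise along the rings, putting it down rather than dropping it. Leave the jars, cans and dish standing where they are.

Things in the scene. Friction and masses are not known exactly. Their poses are not given: they have to be found in the camera images.
- binder: Open two-ring binder lying flat, fixed in place. Black covers 232 mm (its x) by 382 mm (its y), 3 mm thick. Origin: middle of the spine on the bench surface; x runs along the spine, roughly away from the robot (yaw varies up to 0.25 rad either way), y towards the left page, z up. Bench left of it (y = 210 to 300 mm, x = -80 to +80 mm) is kept clear.
- ring_axis (a point): Middle of the ring axis, the line along binder x about which the leaf turns: 42 mm above the bench over the binder's origin, axes as the binder's. Two closed steel rings, 60 mm across, 4 mm wire, stand round this line at x = -40 and +40 mm, tops 74 mm above the bench.
- right_page (a point): Middle of the upper face of the leaf as it lies at the start, fixed to the binder, axes as the binder's: binder y = -92 mm, 43.5 mm above the bench. Under the leaf is a fixed stack of leaves, orange on top at 40 mm, binder y = -23 to -145 mm, x = -99 to +99 mm.
- left_page (a point): Middle of the upper face of the leaf once it lies flat on the left, fixed to the binder, axes as the binder's: binder y = +92 mm, 43.5 mm above the bench. There is a fixed stack of leaves there, blue on top at 40 mm, y = 23 to 157 mm, x = -99 to +99 mm; small index tabs stick out of it to y = 173 mm.
- leaf (a joint): Angle of the one stiff leaf that turns: 0 flat on the right, yellow face up; pi/2 upright; pi flat on the left, green face up. 3 mm thick, 85 g, 200 mm along binder x, from 22 to 160 mm off the ring axis; mid-plane passes through that axis. Turns very easily: let go short of upright it falls back; past upright it falls over to the left, slowed by drag (about 1 s).
- leaf_tab (a point): Middle of the leaf's green index tab, mid-thickness; moves with the leaf. Tab: 60 mm along binder x (x = -65 to -5 mm), sticks out to 180 mm from the ring axis; this point is at 170 mm, x = -35 mm. The tab overhangs the stack by 35 mm (the leaf's edge by 15 mm), 37 mm free below it down to the cover: a tilted fingertip fits under from the right.
- weight: Page weight: plain black stone bar 140 mm (its x) by 30 mm (its y) by 20 mm high, about 0.24 kg, edges rounded 3 mm. Origin: centre of its underside. Starts lying on the yellow face of the leaf, underside 43.5 mm above the bench, roughly along the rings. May be set down on the clear bench left of the binder meanwhile.
- jar_big: Bystander: glass jar with steel lid, diameter 80 mm, 130 mm tall, origin under its centre. All bystanders stand beyond or far to the right of the binder.
- jar_small: Bystander: glass jar with steel lid, diameter 72 mm, 100 mm tall, origin under its centre.
- dish: Bystander: grey ceramic dish, diameter 130 mm, 35 mm high, origin under its centre.
- can_red: Bystander: empty red drink can, diameter 66 mm, 115 mm tall, origin under its centre.
- can_teal: Bystander: empty teal drink can, diameter 66 mm, 115 mm tall, origin under its centre.
- crushed_can: Bystander: crushed can, a puck of diameter 75 mm, 26 mm high, origin under its centre.
Not all that is in view belongs to the job. Of the things like the weight, leave any that is purple or turquoise; of the rest the smaller one is meant.

How it is judged:
On the way, in this order (a step that is already met when the one before it is completed fails the run):
1. the weight is lifted off the leaf, the leaf still lying on the right (contact force between weight and leaf below 0.05 N and distance of weight from where it was at the start of the episode above 0.03 m and value of joint leaf below 0.2 rad), for 0.1 s.
2. the leaf, free of the weight, lies turned over on the left (value of joint leaf above 3.04 rad and contact force between weight and leaf below 0.05 N), for 0.2 s.
At the end, for the whole second after the job is handed in: The leaf lies flat on the left, green face up (leaf angle above 3.04 rad, at rest), and the weight lies flat and still on it, its centre within 35 mm along the rings and 45 mm across of the middle of the face, lengthwise along the rings within 0.35 rad (value of joint leaf above 3.04 rad and velocity of joint leaf between -0.1 and 0.1 rad/s and x of weight in the frame of left_page between -0.035 and 0.035 m and y of weight in the frame of left_page between -0.045 and 0.045 m and z of weight in the frame of left_page between -0.008 and 0.008 m and angle between the x axis of weight and the x axis of binder, either way round below 0.35 rad and angle between weight's own z axis and vertical below 0.12 rad and contact force between weight and leaf above 0.3 N and linear speed of weight below 0.03 m/s); the robot touches nothing.
It fails at once if the weight is dropped or thrown (moves faster than 0.5 m/s with no finger on it, a fall of more than about 13 mm) (linear speed of weight above 0.5 m/s and contact force between the fingers and weight below 0.05 N).
It fails at once if a jar, can or the dish is shifted by more than 25 mm (distance of any of jar_big, jar_small, dish, can_red, can_teal, crushed_can from where it was at the start of the episode above 0.025 m).
It also fails if it takes over 61 s, if anything falls off the work surface, if the arm or the gripper's body presses on something with over 40 N, if the wrist force passes 120 N, or if a joint passes its speed limit or range.

## Robot

A 7-joint arm with a two-finger parallel gripper is mounted at the origin on the work surface. World frame = base frame: x ahead of the robot, y to its left, z up, the work surface at z = 0. Lengths are in m, angles in rad, forces in N, time in s.
With the tool pointing down it reaches from about 0.425 to 0.875 m from the base axis. Payload 8.4 kg.
Tool frame: the origin (TCP) lies at the centre of the arm's flange, where the gripper is bolted on; the fingertips stand 182 mm ahead of it and the grasp point (between the pads) lies 164 mm ahead of it; z points along the fingers, y is the line along which they close (so a half turn about z gives the same grasp; the last joint's range is limited). The gripper opens to 87 mm and grips with 3 to 60 N. Pads are 19 mm wide; open, the fingers measure 117 mm over their backs; the gripper's body (75 mm by 190 mm) begins 51 mm behind the grasp point.
Start: joints at [1.05, 0.333, 0.04, 1.465, -0.013, 1.343, -0.059], TCP at [0.266, -0.593, 0.405] pointing down, gripper open.
Joint ranges: [-2.58, 2.58], [-0.38, 2.09], [-1.3, 1.39], [0.25, 2.4], [-1.5, 4.64], [0.08, 2.09], [-2.65, 2.65]. Speed limits (rad/s): [2.22, 2.22, 2.79, 2.79, 3.14, 3.14, 3.14].

## Interface

Orientations are given as a rotation vector (axis times angle).
In Python, from bench import r gives the robot as it stands.
- The arm moves only by the tool step_arm, never from a script. Its argument "moves" is a list of rows, each a list of 6 numbers: the shift along the tool's x, y, z as a fraction of full scale, then the turn, a rotation vector about the tool's x, y, z as a fraction of full scale. A call has exactly 5 rows; each row shifts and turns the commanded pose from where the row before left it, along the tool's axes as they then stand; what a row does not reach is not made up. Full scale, the value 1, is 300 mm for a shift and 180 degrees for a turn. A row lasts 1/10 s, in which the tool goes at most 50 mm and 8.59 degrees, less where a joint would pass 70% of its speed; a pose out of reach is approached as far as the arm can. A call with a number of a shift or a turn outside -1 to 1 is refused whole. A call with a gripper value outside its range is refused whole. "jaw" is the opening, from -1 (shut) to 1 (fully open), so that 0 is half open, set as the call begins (left out, the last holds). The fingers move at their own pace and stop on an object; "newtons" is the grip in N (left out, the last holds). Time passes only in rows, so rows that do not move let the fingers close, or fill a call up. It gives the time, the measured TCP pose, the force, the opening and the grip force at its end, in the units of the state.
- r.read_state(): the state, without advancing time (a new reading comes with each control period).
- r.camera(name): name is "scene" or "top"; returns the picture (480x640x3 uint8, blue, green, red); there is no depth.
- r.get_calibration(name): a dict with "fx", "fy", "cx", "cy" (pixels), "xyz" and "attitude" of the camera in the world. Camera axes: x right, y down, z forward; pixel columns grow to the right and rows downward; lengths in m; the calibration is good to about 2 mm. A picture is of the moment at which its call begins. get_calibration takes no time and is no camera call.
- r.sign_off(): hands the job in; it is judged then, once.
Trained networks look in the newest picture that a camera, given by its name, has taken for a name from the list of things; names that differ only in an ending like _2 or _b are one class to them, and where a whole thing is asked for, a point or a joint stands for the part that bears it (a point fixed in the world has none). Each returns a list of dicts, best first, with "score" (0 to 1); they miss things now and then, are a little off and sometimes report something else, mostly with a low value. They report only what shows in the picture. A call takes as long as a camera call. They do not tell look-alikes from the thing itself.
- r.boxes_of(camera, query): "at" ([x, y, z] in m, in the coordinates of the camera as it stood for that picture, good to about 4 mm: the middle of the surface that is visible of it).
The state is a dict: "time": time; "joints": joint angles; "qvel": joint speeds; "effort": joint torques, N m; "tool_pos": TCP position; "tcp_rot": TCP orientation; "wrist_force": force on the tool from outside, world axes, zero at the start; "torque": the same for the moment, N m; "gripper_width": finger opening in m; "finger_force": force on a finger pad.
Only numpy, scipy, OpenCV 4.12 (cv2) and the standard library are available. Lean on these libraries where they do the work, as an engineer would, in place of code of your own. Each camera call takes 0.05 s, during which the arm holds its last target. There are 200 camera calls.

## Working session

There is one attempt and no reset: what is moved stays moved. The work goes in short steps, Python scripts to look and compute and a tool call to move; the robot and the scene stay as the last step left them, time stands still between calls to the robot, and variables do not carry over. Pictures are saved under pics/ and viewed, at most 10 in all, crops included, and the job is handed in when it is done.

Besides the shell and the picture viewer there is one more tool, called after "Emit:" as name(argument=value, ...) on one line, values as JSON. step_arm: Moves the arm, as the interface text tells. Its arguments: {"type":"object","properties":{"moves":{"type":"array","items":{"type":"array","items":{"type":"number"}}},"jaw":{"type":"number"},"newtons":{"type":"number"}},"required":["moves"]}

```bash
mkdir -p pics; ls; cat > h.py <<'E'
import numpy as np, cv2
from scipy.spatial.transform import Rotation as R
from bench import r
def cam(n):
    c=r.get_calibration(n); a=np.array(c["attitude"],float)
    M=a if a.shape==(3,3) else (R.from_rotvec(a).as_matrix() if a.size==3 else R.from_quat(a).as_matrix())
    return c,M,np.array(c["xyz"])
def w(n,p):
    c,M,t=cam(n); return M@np.array(p)+t
def pix(n,P):
    c,M,t=cam(n); q=M.T@(np.array(P)-t); return np.array([c["fx"]*q[0]/q[2]+c["cx"],c["fy"]*q[1]/q[2]+c["cy"]])
def ray(n,uv,z):
    c,M,t=cam(n); d=M@np.array([(uv[0]-c["cx"])/c["fx"],(uv[1]-c["cy"])/c["fy"],1]); return t+d*(z-t[2])/d[2]
E
python3 - <<'E'
from h import *
for n in ("top","scene"):
    print(r.get_calibration(n)); im=r.camera(n); cv2.imwrite(f"pics/{n}0.png",im)
    for q in ("binder","weight","leaf_tab","jar_big","can_red"):
        for d in r.boxes_of(n,q)[:4]: print(n,q,round(d["score"],2),w(n,d["at"]).round(3))
s=r.read_state();print({k:np.round(v,3) for k,v in s.items()})
E
```

```text
pics
{'fx': 583.349543029534, 'fy': 583.349543029534, 'cx': 319.7113940708122, 'cy': 230.23940035623576, 'xyz': array([ 0.27661753, -0.07244098,  1.54805754]), 'attitude': array([-2.13765387,  2.12679359, -0.15686059])}
top binder 0.64 [0.487 0.021 0.044]
top weight 0.97 [ 0.503 -0.345  0.019]
top weight 0.91 [ 0.539 -0.061  0.067]
top weight 0.73 [0.573 0.409 0.028]
top weight 0.65 [0.217 0.261 0.029]
top leaf_tab 0.95 [ 0.506 -0.094  0.045]
top leaf_tab 0.24 [0.77  0.153 0.019]
top jar_big 0.89 [ 0.773 -0.001  0.13 ]
top can_red 0.73 [ 0.64  -0.378  0.113]
top can_red 0.2 [ 0.769 -0.001  0.132]
{'fx': 557.3742068096432, 'fy': 557.3742068096432, 'cx': 317.8386311811365, 'cy': 239.69013363094092, 'xyz': array([ 1.31027569, -0.69064865,  0.8417914 ]), 'attitude': array([-2.05886444, -0.98955318,  0.51330033])}
scene binder 0.56 [ 0.531 -0.025  0.04 ]
scene weight 0.88 [0.588 0.394 0.025]
scene weight 0.79 [0.222 0.252 0.022]
scene weight 0.71 [ 0.548 -0.068  0.065]
scene weight 0.58 [ 0.506 -0.354  0.018]
scene leaf_tab 0.57 [ 0.515 -0.103  0.044]
scene jar_big 0.77 [ 0.799 -0.026  0.094]
scene can_red 0.75 [ 0.672 -0.396  0.089]
{'time': np.float64(0.6), 'joints': array([ 1.05 ,  0.333,  0.04 ,  1.465, -0.013,  1.343, -0.058]), 'qvel': array([ 0.002, -0.002, -0.   , -0.001,  0.   ,  0.   , -0.001]), 'effort': array([-1.0000e-03, -6.5577e+01,  1.3320e+00, -4.0390e+01, -6.0000e-02,
        3.5000e-02, -0.0000e+00]), 'tool_pos': array([ 0.266, -0.593,  0.405]), 'tcp_rot': array([-3.072, -0.658,  0.   ]), 'wrist_force': array([ 0.678, -0.083, -0.033]), 'torque': array([0.014, 0.036, 0.02 ]), 'finger_force': np.float64(0.0), 'gripper_width': np.float64(0.087)}
```

View pics/top0.png

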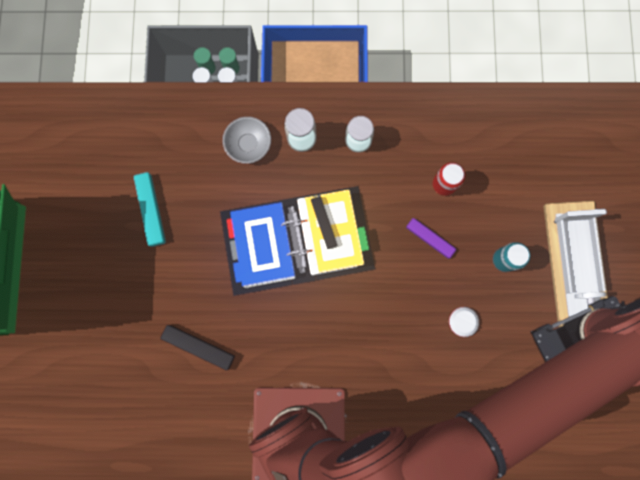

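View pics/scene0.png

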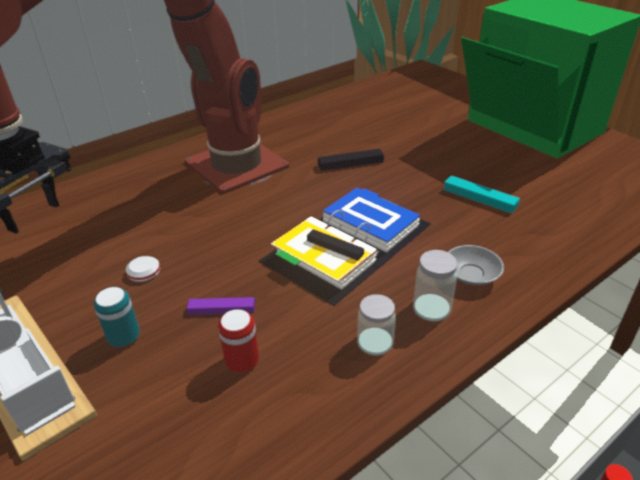

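The top view shows the binder with cover corners near (222,210), (358,188), (374,268) and (234,293). The black weight lies on the yellow leaf around (325,222). The larger black bar at (198,347) is a decoy, and so are the purple and turquoise ones. I'll fit the binder and weight poses by colour.

```bash
cat >> h.py <<'E'
def segs(im):
    h=cv2.cvtColor(im,cv2.COLOR_BGR2HSV); H,S,V=cv2.split(h)
    roi=np.zeros_like(H); roi[180:310,200:400]=1
    return dict(yellow=((H>20)&(H<35)&(S>120)&(V>120)&(roi>0)).astype(np.uint8),
      blue=((H>100)&(H<125)&(S>120)&(V>70)&(roi>0)).astype(np.uint8),
      green=((H>45)&(H<85)&(S>100)&(V>50)&(roi>0)).astype(np.uint8),
      dark=((V<60)&(roi>0)).astype(np.uint8))
def rect(m,z,n="top"):
    k=cv2.findContours(m,cv2.RETR_EXTERNAL,cv2.CHAIN_APPROX_NONE)[0]; k=max(k,key=cv2.contourArea).reshape(-1,2)
    P=np.array([ray(n,u,z)[:2] for u in k]); return cv2.minAreaRect((P*1000).astype(np.float32))
E
python3 - <<'E'
from h import *
im=cv2.imread("pics/top0.png"); s=segs(im)
for k,z in (("yellow",.0435),("blue",.040),("green",.042)): print(k,rect(s[k],z))
d=s["dark"].copy(); 
m=np.zeros_like(d); m[190:255,305:345]=1; d&=m
print("weight",rect(d,.0605))
for n in("top",):
  print(cam(n)[1].round(3))
cv2.imwrite("pics/crop.png",cv2.resize(im[180:305,210:385],None,fx=4,fy=4,interpolation=cv2.INTER_CUBIC))
E
```

```text
yellow ((520.6151123046875, -89.69637298583984), (200.49050903320312, 116.22221374511719), 10.947442054748535)
blue ((484.2846374511719, 107.16053771972656), (199.89540100097656, 153.84295654296875), 10.602531433105469)
green ((498.404052734375, -164.52037048339844), (61.36750411987305, 18.952980041503906), 10.938261032104492)Traceback (most recent call last):
  File "<stdin>", line 6, in <module>
  File "h.py", line 22, in rect
    k=cv2.findContours(m,cv2.RETR_EXTERNAL,cv2.CHAIN_APPROX_NONE)[0]; k=max(k,key=cv2.contourArea).reshape(-1,2)
                                                                        ~~~^^^^^^^^^^^^^^^^^^^^^^^
ValueError: max() iterable argument is empty
```

```bash
cat >> h.py <<'E'
yaw=np.radians(10.85); O=np.array([.5005,.0087])
def b2w(x,y,z): 
    c,s=np.cos(yaw),np.sin(yaw); return np.array([O[0]+c*x-s*y,O[1]+s*x+c*y,z])
def w2b(p):
    c,s=np.cos(yaw),np.sin(yaw); d=np.array(p[:2])-O; return np.array([c*d[0]+s*d[1],-s*d[0]+c*d[1]])
E
python3 - <<'E'
from h import *
im=cv2.imread("pics/top0.png"); H,S,V=cv2.split(cv2.cvtColor(im,cv2.COLOR_BGR2HSV))
print(V[222,320:332],S[222,320:332])
m=np.zeros_like(V); m[192:252,308:342]=1
d=((V<90)&(m>0)).astype(np.uint8)
c=rect(d,.0615); print("weight",c,w2b(np.array(c[0])/1000))
o=cv2.resize(im[180:305,210:385],None,fx=4,fy=4,interpolation=cv2.INTER_CUBIC)
def poly(P,col): 
    q=np.array([(pix("top",p)-[210,180]+.5)*4 for p in P]); cv2.polylines(o,[q.astype(np.int32)],True,col,1)
box=lambda x0,x1,y0,y1,z:[b2w(*a,z) for a in((x0,y0),(x1,y0),(x1,y1),(x0,y1))]
poly(box(-.116,.116,-.191,.191,.003),(0,0,255)); poly(box(-.1,.1,-.16,-.022,.0435),(255,0,255)); poly(box(-.099,.099,.023,.157,.04),(0,255,0));poly(box(-.04,.04,-.001,.001,.074),(0,0,255))
b=cv2.boxPoints(c)/1000; poly([[*x,.0615] for x in b],(255,255,0))
cv2.imwrite("pics/crop.png",o)
E
```

```text
[ 78  80  81  81  81  80  80  77  81 112 161 189] [26 29 28 25 28 26 29 30 31 20 14 13]
weight ((537.6085815429688, -62.60132598876953), (133.61355590820312, 23.009477615356445), 18.52543067932129) [ 0.02302355 -0.07701196]
```

View pics/crop.png

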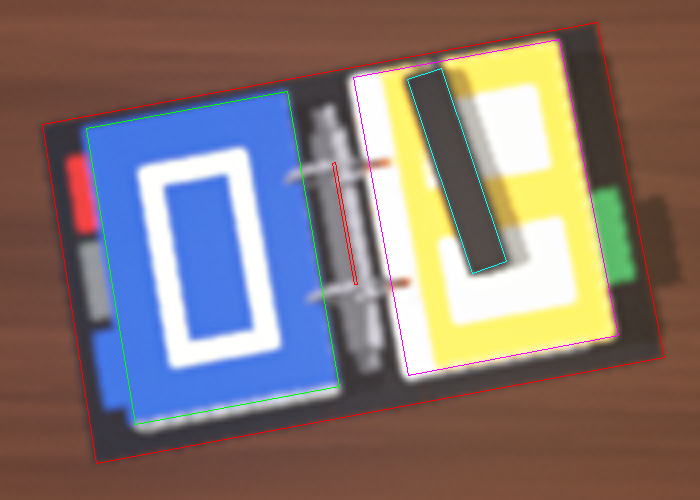

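Overlay fits within a couple of mm: binder at (0.5005, 0.0087) with yaw 0.189, weight at (0.538, -0.063) with yaw 18.5°. Next, a planning helper.

```bash
cat >> h.py <<'E'
def down(deg): # tool x at this yaw, z down
    a=np.radians(deg); x=np.array([np.cos(a),np.sin(a),0]); z=np.array([0,0,-1.]); return np.column_stack([x,np.cross(z,x),z])
def plan(tip,M,n,P=None,R0=None):
    "rows taking the fingertip point (182 ahead) to tip with attitude M, n rows"
    s=r.read_state()
    P=np.array(s["tool_pos"]) if P is None else P
    R0=R.from_rotvec(s["tcp_rot"]) if R0 is None else R0
    T=np.array(tip)-.182*M[:,2]; rv=(R0.inv()*R.from_matrix(M)).as_rotvec()
    for i in range(n):
        Ri=R0*R.from_rotvec(rv*i/n); sh=Ri.inv().apply((T-P)/n)/.3
        print([float(v) for v in np.r_[sh,rv/n/np.pi].round(4)])
    return T,R.from_matrix(M)
def st():
    s=r.read_state(); Q=R.from_rotvec(s["tcp_rot"]).as_matrix()
    print("t",s["time"],"tip",(np.array(s["tool_pos"])+.182*Q[:,2]).round(4),"xyaw",np.degrees(np.arctan2(Q[1,0],Q[0,0])).round(2),"z",Q[:,2].round(3),"F",np.round(s["wrist_force"],2),"w",s["gripper_width"],s["finger_force"],"q",np.round(s["joints"],2))
E
python3 -c "
from h import *
st(); plan([.5376,-.0626,.16],down(18.5),15)"
```

```text
t 0.6 tip [ 0.2661 -0.593   0.2227] xyaw 24.17 z [-0.  0. -1.] F [ 0.68 -0.08 -0.03] w 0.08681803161502594 0.0 q [ 1.05  0.33  0.04  1.47 -0.01  1.34 -0.06]
[0.1033, -0.0828, 0.0139, -0.0, 0.0, 0.0021]
[0.1028, -0.0835, 0.0139, -0.0, 0.0, 0.0021]
[0.1022, -0.0842, 0.0139, -0.0, 0.0, 0.0021]
[0.1016, -0.0849, 0.0139, -0.0, 0.0, 0.0021]
[0.1011, -0.0855, 0.0139, -0.0, 0.0, 0.0021]
[0.1005, -0.0862, 0.0139, -0.0, 0.0, 0.0021]
[0.0999, -0.0869, 0.0139, -0.0, 0.0, 0.0021]
[0.0994, -0.0875, 0.0139, -0.0, 0.0, 0.0021]
[0.0988, -0.0882, 0.0139, -0.0, 0.0, 0.0021]
[0.0982, -0.0888, 0.0139, -0.0, 0.0, 0.0021]
[0.0976, -0.0895, 0.0139, -0.0, 0.0, 0.0021]
[0.097, -0.0901, 0.0139, -0.0, 0.0, 0.0021]
[0.0964, -0.0907, 0.0139, -0.0, 0.0, 0.0021]
[0.0958, -0.0914, 0.0139, -0.0, 0.0, 0.0021]
[0.0952, -0.092, 0.0139, -0.0, 0.0, 0.0021]
```

Emit:
step_arm(moves=[[0.103,-0.083,0,0,0,0.002],[0.103,-0.0835,0,0,0,0.002],[0.102,-0.084,0,0,0,0.002],[0.1015,-0.085,0,0,0,0.002],[0.101,-0.0855,0.01,0,0,0.002]], jaw=1)

```text
time: 1.1
tool_pos: [0.3569, -0.4147, 0.4023]
tcp_rot: [3.081, 0.609, 0.001]
wrist_force: [0.7, 0.1, -0.5]
gripper_width: 0.087
finger_force: 0.0
```

Emit:
step_arm(moves=[[0.1005,-0.086,0.01,0,0,0.002],[0.1,-0.087,0.01,0,0,0.002],[0.0995,-0.0875,0.01,0,0,0.002],[0.099,-0.088,0.01,0,0,0.002],[0.098,-0.089,0.014,0,0,0.002]])

```text
time: 1.6
tool_pos: [0.447, -0.2377, 0.3859]
tcp_rot: [3.091, 0.56, 0.001]
wrist_force: [0.2, -0.7, -0.4]
gripper_width: 0.087
finger_force: 0.0
```

```bash
python3 -c "
from h import *
st(); plan([.5376,-.0626,.13],down(18.5),5)"
```

```text
t 1.6 tip [ 0.4471 -0.2378  0.2039] xyaw 20.54 z [ 0.001 -0.001 -1.   ] F [ 0.2  -0.73 -0.4 ] w 0.08703979352053319 0.0 q [ 0.63  0.07 -0.24  1.82  0.02  1.25 -0.83]
[0.0975, -0.0881, 0.0492, 0.0, -0.0, 0.0023]
[0.0969, -0.0888, 0.0492, 0.0, -0.0, 0.0023]
[0.0962, -0.0895, 0.0492, 0.0, -0.0, 0.0023]
[0.0956, -0.0902, 0.0492, 0.0, -0.0, 0.0023]
[0.095, -0.0909, 0.0492, 0.0, -0.0, 0.0023]
```

Emit:
step_arm(moves=[[0.0975,-0.088,0.05,0,0,0.002],[0.097,-0.089,0.05,0,0,0.002],[0.096,-0.0895,0.05,0,0,0.002],[0.0955,-0.09,0.05,0,0,0.002],[0.095,-0.091,0.049,0,0,0.002]])

```text
time: 2.1
tool_pos: [0.5372, -0.0625, 0.3106]
tcp_rot: [3.099, 0.511, 0.001]
wrist_force: [0.2, -0.3, -0.2]
gripper_width: 0.0867
finger_force: 0.0
```

Emit:
step_arm(moves=[[0,0,0,0,0,0],[0,0,0,0,0,0],[0,0,0,0,0,0],[0,0,0,0,0,0],[0,0,0,0,0,0]])

```text
time: 2.6
tool_pos: [0.5365, -0.0651, 0.3113]
tcp_rot: [3.099, 0.509, 0.001]
wrist_force: [-0.5, -0.6, -0.2]
gripper_width: 0.0869
finger_force: 0.0
```

```bash
python3 -c "
from h import *
st(); plan([.5376,-.0626,.0475],down(18.5),5)"
```

```text
t 2.6 tip [ 0.5366 -0.0652  0.1293] xyaw 18.66 z [ 0.001 -0.001 -1.   ] F [-0.45 -0.56 -0.17] w 0.08689007166031033 0.0 q [ 0.39  0.21 -0.4   1.83  0.09  1.12 -1.28]
[0.0012, -0.0014, 0.0546, 0.0, -0.0, 0.0002]
[0.0012, -0.0014, 0.0546, 0.0, -0.0, 0.0002]
[0.0012, -0.0013, 0.0546, 0.0, -0.0, 0.0002]
[0.0012, -0.0013, 0.0546, 0.0, -0.0, 0.0002]
[0.0012, -0.0013, 0.0546, 0.0, -0.0, 0.0002]
```

Emit:
step_arm(moves=[[0.0012,-0.0014,0.045,0,0,0],[0.0012,-0.0014,0.045,0,0,0],[0.0012,-0.0013,0.045,0,0,0],[0.0012,-0.0013,0.045,0,0,0],[0.0012,-0.0013,0.04,0,0,0]], jaw=0.2)

```text
time: 3.1
tool_pos: [0.5374, -0.0613, 0.2431]
tcp_rot: [-3.099, -0.512, 0.002]
wrist_force: [0.2, -0.5, 0.3]
gripper_width: 0.0563
finger_force: 0.0
```

Emit:
step_arm(moves=[[0,0,0.02,0,0,0],[0,0,0.02,0,0,0],[0,0,0.012,0,0,0],[0,0,0,0,0,0],[0,0,0,0,0,0]])

```text
time: 3.6
tool_pos: [0.5379, -0.0615, 0.2296]
tcp_rot: [3.099, 0.512, 0.001]
wrist_force: [-0.4, 0.5, -0.1]
gripper_width: 0.0523
finger_force: 0.0
```

```bash
python3 -c "
from h import *
st()"
```

```text
t 3.6 tip [ 0.538  -0.0615  0.0476] xyaw 18.76 z [ 0.001 -0.    -1.   ] F [-0.36  0.51 -0.08] w 0.05234996449673802 0.0 q [ 0.37  0.31 -0.39  1.9   0.14  0.96 -1.33]
```

Emit:
step_arm(moves=[[0,0,0,0,0,0],[0,0,0,0,0,0],[0,0,0,0,0,0],[0,0,0,0,0,0],[0,0,0,0,0,0]], jaw=-1, newtons=25)

```text
time: 4.1
tool_pos: [0.5378, -0.0615, 0.2294]
tcp_rot: [3.099, 0.512, 0.0]
wrist_force: [-0.3, -0.5, 1.0]
gripper_width: 0.0299
finger_force: 25.0
```

Emit:
step_arm(moves=[[0,0,-0.02,0,0,0],[0,0,-0.04,0,0,0],[0,0,-0.08,0,0,0],[0,0,-0.08,0,0,0],[0,0,-0.03,0,0,0]])

```text
time: 4.6
tool_pos: [0.5384, -0.0613, 0.3073]
tcp_rot: [3.099, 0.512, 0.006]
wrist_force: [0.6, 0.1, -2.2]
gripper_width: 0.0295
finger_force: 25.0
```

```bash
python3 -c "
from h import *
st(); t=b2w(0,.255,.11); print(t); plan(t,down(10.85),10)"
```

```text
t 4.6 tip [ 0.5391 -0.0614  0.1253] xyaw 18.77 z [ 0.004 -0.    -1.   ] F [ 0.58  0.15 -2.22] w 0.02954615250072382 24.99965786933899 q [ 0.39  0.22 -0.4   1.83  0.09  1.11 -1.29]
[0.4524992  0.25914146 0.11      ]
[0.0072, -0.1104, 0.005, 0.0, -0.0001, 0.0044]
[0.0057, -0.1104, 0.005, 0.0, -0.0001, 0.0044]
[0.0042, -0.1105, 0.005, 0.0, -0.0001, 0.0044]
[0.0027, -0.1106, 0.005, 0.0, -0.0001, 0.0044]
[0.0011, -0.1106, 0.005, 0.0, -0.0001, 0.0044]
[-0.0004, -0.1106, 0.005, 0.0, -0.0001, 0.0044]
[-0.0019, -0.1106, 0.005, 0.0, -0.0001, 0.0044]
[-0.0034, -0.1105, 0.0051, 0.0, -0.0001, 0.0044]
[-0.005, -0.1105, 0.0051, 0.0, -0.0001, 0.0044]
[-0.0065, -0.1104, 0.0051, 0.0, -0.0001, 0.0044]
```

Lifted, holding 2.2 N. I'll carry it left above the rings: the weight's underside is at about 0.12, and the ring tops are at 0.074.

Emit:
step_arm(moves=[[0.007,-0.08,0,0,0,0.004],[0.006,-0.11,0,0,0,0.0045],[0.004,-0.1105,0,0,0,0.0045],[0.003,-0.1105,0,0,0,0.0045],[0.001,-0.1105,0,0,0,0.0045]])

```text
time: 5.1
tool_pos: [0.497, 0.0911, 0.3042]
tcp_rot: [3.115, 0.404, -0.0]
wrist_force: [0.9, 0.5, -1.9]
gripper_width: 0.03
finger_force: 25.0
```

Emit:
step_arm(moves=[[0,-0.1105,0,0,0,0.0045],[-0.002,-0.1105,0.003,0,0,0.0045],[-0.0035,-0.1105,0.005,0,0,0.0045],[-0.005,-0.1105,0.01,0,0,0.0045],[-0.0065,-0.1,0.01,0,0,0.0045]])

```text
time: 5.6
tool_pos: [0.4548, 0.2486, 0.2958]
tcp_rot: [-3.128, -0.294, -0.0]
wrist_force: [1.0, 0.4, -1.8]
gripper_width: 0.0297
finger_force: 25.0
```

```bash
python3 -c "
from h import *
st(); plan(b2w(0,.255,.03),down(10.85),5)"
```

```text
t 5.6 tip [0.4548 0.2486 0.1138] xyaw 10.75 z [ 0.  0. -1.] F [ 1.    0.38 -1.8 ] w 0.029731421105404988 24.998356997966766 q [-0.03  0.21 -0.62  1.89  0.14  1.08 -2.08]
[-0.0002, -0.0072, 0.0559, -0.0, -0.0, -0.0001]
[-0.0002, -0.0072, 0.0559, -0.0, -0.0, -0.0001]
[-0.0002, -0.0072, 0.0559, -0.0, -0.0, -0.0001]
[-0.0002, -0.0072, 0.0559, -0.0, -0.0, -0.0001]
[-0.0002, -0.0072, 0.0559, -0.0, -0.0, -0.0001]
```

Emit:
step_arm(moves=[[0,-0.006,0.056,0,0,0],[0,-0.006,0.056,0,0,0],[0,-0.006,0.056,0,0,0],[0,-0.006,0.056,0,0,0],[0,-0.004,0.056,0,0,0]])

```text
time: 6.1
tool_pos: [0.4538, 0.2554, 0.2111]
tcp_rot: [3.128, 0.294, -0.0]
wrist_force: [0.5, -0.6, -2.5]
gripper_width: 0.03
finger_force: 25.0
```

Emit:
step_arm(moves=[[0,0,0.03,0,0,0],[0,0,0.02,0,0,0],[0,0,0.015,0,0,0],[0,0,0.01,0,0,0],[0,0,0.005,0,0,0]])

```text
time: 6.6
tool_pos: [0.4541, 0.2554, 0.188]
tcp_rot: [-3.128, -0.294, -0.001]
wrist_force: [0.2, -1.0, -2.3]
gripper_width: 0.0296
finger_force: 25.0
```

```bash
python3 -c "
from h import *
st()"
```

```text
t 6.6 tip [0.4542 0.2554 0.006 ] xyaw 10.75 z [ 0.  0. -1.] F [ 0.2  -1.05 -2.27] w 0.02960186242080789 24.99955505132675 q [-0.09  0.36 -0.58  1.97  0.26  0.88 -2.19]
```

Next, the last 2–3 mm slowly, then release.

Emit:
step_arm(moves=[[0,0,0.003,0,0,0],[0,0,0.002,0,0,0],[0,0,0.002,0,0,0],[0,0,0,0,0,0],[0,0,0,0,0,0]])

```text
time: 7.1
tool_pos: [0.4541, 0.2554, 0.186]
tcp_rot: [-3.128, -0.294, -0.001]
wrist_force: [-0.6, 0.2, -1.8]
gripper_width: 0.0297
finger_force: 25.0
```

Emit:
step_arm(moves=[[0,0,0,0,0,0],[0,0,0,0,0,0],[0,0,0,0,0,0],[0,0,0,0,0,0],[0,0,0,0,0,0]], jaw=0.2)

```text
time: 7.6
tool_pos: [0.454, 0.2554, 0.1858]
tcp_rot: [-3.128, -0.294, -0.0]
wrist_force: [-0.0, 1.1, -0.2]
gripper_width: 0.0514
finger_force: 0.0
```

```bash
python3 -c "
from h import *
st(); 
print('up over'); T,Q=plan(b2w(0,.255,.25),down(10.85),5)
a=np.radians(35)
# tilted: tool y along binder +x, z pointing to +binder y and down
ex=b2w(1,0,0)-b2w(0,0,0); ey=b2w(0,1,0)-b2w(0,0,0); ex[2]=ey[2]=0
z=np.sin(a)*ey-np.cos(a)*np.array([0,0,1]); M=np.column_stack([np.cross(ex,z),ex,z]); print(M.round(3))
P=b2w(-.035,-.23,.2); print('next',P); plan(P,M,15,T,Q)"
```

```text
t 7.6 tip [0.454  0.2554 0.0038] xyaw 10.75 z [ 0.  0. -1.] F [-0.04  1.14 -0.16] w 0.0513553599319202 0.0 q [-0.09  0.37 -0.58  1.97  0.26  0.88 -2.19]
up over
[-0.0005, -0.0026, -0.1641, -0.0, -0.0, -0.0001]
[-0.0005, -0.0026, -0.1641, -0.0, -0.0, -0.0001]
[-0.0005, -0.0026, -0.1641, -0.0, -0.0, -0.0001]
[-0.0005, -0.0026, -0.1641, -0.0, -0.0, -0.0001]
[-0.0005, -0.0026, -0.1641, -0.0, -0.0, -0.0001]
[[-0.154  0.982 -0.108]
 [ 0.805  0.188  0.563]
 [ 0.574  0.    -0.819]]
next [ 0.50942053 -0.22377672  0.2       ]
[-0.0078, 0.131, 0.0184, 0.0102, 0.0102, -0.0322]
[-0.0215, 0.13, 0.0138, 0.0102, 0.0102, -0.0322]
[-0.0349, 0.1275, 0.0088, 0.0102, 0.0102, -0.0322]
[-0.0478, 0.1235, 0.0035, 0.0102, 0.0102, -0.0322]
[-0.0601, 0.1181, -0.0021, 0.0102, 0.0102, -0.0322]
[-0.0715, 0.1113, -0.0079, 0.0102, 0.0102, -0.0322]
[-0.082, 0.1031, -0.0138, 0.0102, 0.0102, -0.0322]
[-0.0915, 0.0938, -0.0197, 0.0102, 0.0102, -0.0322]
[-0.0997, 0.0834, -0.0256, 0.0102, 0.0102, -0.0322]
[-0.1067, 0.0721, -0.0313, 0.0102, 0.0102, -0.0322]
[-0.1123, 0.0599, -0.0369, 0.0102, 0.0102, -0.0322]
[-0.1164, 0.047, -0.0423, 0.0102, 0.0102, -0.0322]
[-0.1191, 0.0337, -0.0473, 0.0102, 0.0102, -0.0322]
[-0.1202, 0.02, -0.052, 0.0102, 0.0102, -0.0322]
[-0.1198, 0.0061, -0.0563, 0.0102, 0.0102, -0.0322]
```

Emit:
step_arm(moves=[[0,0,-0.06,0,0,0],[0,0,-0.16,0,0,0],[0,0,-0.16,0,0,0],[0,0,-0.16,0,0,0],[0,0,-0.16,0,0,0]])

```text
time: 8.1
tool_pos: [0.4535, 0.2553, 0.3979]
tcp_rot: [-3.128, -0.295, -0.0]
wrist_force: [1.1, 0.3, -0.6]
gripper_width: 0.052
finger_force: 0.0
```

Emit:
step_arm(moves=[[-0.008,0.131,0.018,0.01,0.01,-0.032],[-0.0215,0.13,0.014,0.01,0.01,-0.032],[-0.035,0.1275,0.009,0.01,0.01,-0.032],[-0.048,0.1235,0.0035,0.01,0.01,-0.032],[-0.06,0.118,-0.002,0.01,0.01,-0.032]], jaw=-1)

```text
time: 8.6
tool_pos: [0.4779, 0.0623, 0.3691]
tcp_rot: [-2.794, -0.999, -0.208]
wrist_force: [1.1, -0.3, -0.5]
gripper_width: 0.0198
finger_force: 0.0
```

Emit:
step_arm(moves=[[-0.0715,0.111,-0.008,0.01,0.01,-0.032],[-0.082,0.103,-0.014,0.01,0.01,-0.032],[-0.0915,0.094,-0.02,0.01,0.01,-0.032],[-0.1,0.083,-0.0255,0.01,0.01,-0.032],[-0.107,0.072,-0.031,0.01,0.01,-0.032]])

```text
time: 9.1
tool_pos: [0.4997, -0.1329, 0.3429]
tcp_rot: [-2.302, -1.578, -0.382]
wrist_force: [1.0, -0.3, -0.6]
gripper_width: 0.0005
finger_force: 0.0
```

```bash
cat >> h.py <<'E'
def tilt(deg):
    a=np.radians(deg); ex=np.array([np.cos(yaw),np.sin(yaw),0]); ey=np.array([-np.sin(yaw),np.cos(yaw),0])
    z=np.sin(a)*ey-np.cos(a)*np.array([0,0,1]); return np.column_stack([np.cross(ex,z),ex,z])
E
python3 -c "
from h import *
st(); plan(b2w(-.035,-.23,.2),tilt(35),5)"
```

```text
t 9.1 tip [ 0.5065 -0.0586  0.1769] xyaw 67.4 z [ 0.037  0.408 -0.912] F [ 0.99 -0.32 -0.57] w 0.0005193602190493377 0.0 q [ 0.55  0.17 -0.25  1.83 -0.39  1.25  0.07]
[-0.1008, 0.0613, -0.0557, 0.0105, 0.0107, -0.0332]
[-0.1046, 0.0486, -0.0609, 0.0105, 0.0107, -0.0332]
[-0.1069, 0.0355, -0.0659, 0.0105, 0.0107, -0.0332]
[-0.1076, 0.0221, -0.0704, 0.0105, 0.0107, -0.0332]
[-0.1068, 0.0085, -0.0745, 0.0105, 0.0107, -0.0332]
```

Emit:
step_arm(moves=[[-0.101,0.061,-0.056,0.0105,0.0105,-0.033],[-0.1045,0.0485,-0.061,0.0105,0.0105,-0.033],[-0.107,0.0355,-0.066,0.0105,0.0105,-0.033],[-0.1075,0.022,-0.0705,0.0105,0.0105,-0.033],[-0.107,0.0085,-0.0745,0.0105,0.0105,-0.033]])

```text
time: 9.6
tool_pos: [0.5281, -0.3267, 0.3494]
tcp_rot: [-1.674, -2.019, -0.523]
wrist_force: [0.2, 0.1, -0.2]
gripper_width: 0.0005
finger_force: 0.0
```

Emit:
step_arm(moves=[[0,0,0,0,0,0],[0,0,0,0,0,0],[0,0,0,0,0,0],[0,0,0,0,0,0],[0,0,0,0,0,0]])

```text
time: 10.1
tool_pos: [0.5283, -0.3238, 0.3501]
tcp_rot: [-1.678, -2.017, -0.521]
wrist_force: [-0.4, -0.2, 0.1]
gripper_width: 0.0005
finger_force: 0.0
```

```bash
python3 - <<'E'
from h import *
st(); plan(b2w(-.035,-.215,.03),tilt(40),10)
im=r.camera("scene"); cv2.imwrite("pics/s1.png",im)
r.camera("top")
for d in r.boxes_of("top","weight")[:5]: print(d["score"],w("top",d["at"]).round(3))
E
```

```text
t 10.1 tip [ 0.5087 -0.2218  0.2007] xyaw 100.42 z [-0.108  0.56  -0.821] F [-0.41 -0.24  0.09] w 0.0005364443108694853 0.0 q [ 0.75  0.49 -0.21  1.43 -0.34  1.65  0.77]
[-0.0344, 0.0003, 0.0494, -0.0, 0.0029, -0.0002]
[-0.0349, 0.0003, 0.0491, -0.0, 0.0029, -0.0002]
[-0.0353, 0.0003, 0.0488, -0.0, 0.0029, -0.0002]
[-0.0358, 0.0003, 0.0485, -0.0, 0.0029, -0.0002]
[-0.0362, 0.0002, 0.0481, -0.0, 0.0029, -0.0002]
[-0.0366, 0.0002, 0.0478, -0.0, 0.0029, -0.0002]
[-0.0371, 0.0002, 0.0475, -0.0, 0.0029, -0.0002]
[-0.0375, 0.0002, 0.0471, -0.0, 0.0029, -0.0002]
[-0.0379, 0.0001, 0.0468, -0.0, 0.0029, -0.0002]
[-0.0384, 0.0001, 0.0464, -0.0, 0.0029, -0.0002]
0.9 [0.452 0.252 0.024]
0.62 [0.217 0.261 0.029]
0.61 [0.575 0.405 0.029]
0.44 [ 0.474 -0.389  0.019]
0.4 [ 0.652 -0.371  0.115]
```

View pics/s1.png

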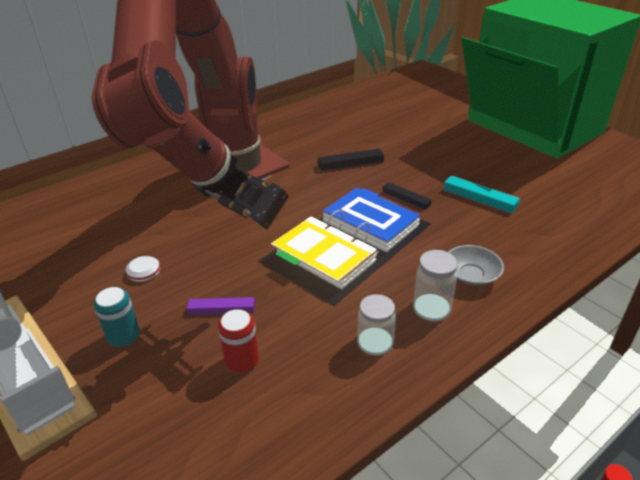

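The weight lies on the clear bench at the left, around (406,195), and the leaf is free. Next, the finger goes under the tab at 40° tilt.

```bash
python3 - <<'E'
from h import *
T,Q=plan(b2w(-.045,-.210,.019),tilt(40),10)
print("in"); plan(b2w(-.045,-.1780,.019),tilt(40),5,T,Q)
E
```

```text
[-0.035, -0.0029, 0.0534, 0.0, 0.0029, -0.0002]
[-0.0355, -0.0029, 0.0531, 0.0, 0.0029, -0.0002]
[-0.0359, -0.003, 0.0528, 0.0, 0.0029, -0.0002]
[-0.0364, -0.003, 0.0525, 0.0, 0.0029, -0.0002]
[-0.0369, -0.003, 0.0521, 0.0, 0.0029, -0.0002]
[-0.0374, -0.003, 0.0518, 0.0, 0.0029, -0.0002]
[-0.0378, -0.0031, 0.0515, 0.0, 0.0029, -0.0002]
[-0.0383, -0.0031, 0.0511, 0.0, 0.0029, -0.0002]
[-0.0387, -0.0031, 0.0508, 0.0, 0.0029, -0.0002]
[-0.0392, -0.0031, 0.0504, 0.0, 0.0029, -0.0002]
in
[0.0163, 0.0, 0.0137, 0.0, 0.0, 0.0]
[0.0163, 0.0, 0.0137, 0.0, 0.0, 0.0]
[0.0163, 0.0, 0.0137, 0.0, 0.0, 0.0]
[0.0163, 0.0, 0.0137, 0.0, 0.0, 0.0]
[0.0163, 0.0, 0.0137, 0.0, 0.0, 0.0]
```

Emit:
step_arm(moves=[[-0.035,-0.003,0.0535,0,0.003,0],[-0.0355,-0.003,0.053,0,0.003,0],[-0.036,-0.003,0.053,0,0.003,0],[-0.0365,-0.003,0.0525,0,0.003,0],[-0.037,-0.003,0.052,0,0.003,0]])

```text
time: 10.75
tool_pos: [0.5225, -0.3231, 0.2514]
tcp_rot: [-1.65, -1.981, -0.556]
wrist_force: [0.3, -0.5, -0.1]
gripper_width: 0.0006
finger_force: 0.0
```

Emit:
step_arm(moves=[[-0.0375,-0.003,0.052,0,0.003,0],[-0.038,-0.003,0.0515,0,0.003,0],[-0.038,-0.003,0.051,0,0.003,0],[-0.036,-0.003,0.046,0,0.003,0],[0,0,0,0,0,0]])

```text
time: 11.25
tool_pos: [0.5176, -0.3215, 0.1756]
tcp_rot: [-1.627, -1.951, -0.582]
wrist_force: [0.5, 0.3, 0.5]
gripper_width: 0.0004
finger_force: 0.0
```

```bash
python3 - <<'E'
from h import *
st(); T,Q=plan(b2w(-.045,-.210,.019),tilt(40),2)
print("in"); plan(b2w(-.045,-.1780,.019),tilt(40),5)
im=r.camera("scene"); cv2.imwrite("pics/s2.png",cv2.resize(im[120:360,150:470],None,fx=2,fy=2))
E
```

```text
t 11.25 tip [ 0.4954 -0.207   0.0359] xyaw 100.14 z [-0.122  0.629 -0.767] F [0.47 0.31 0.45] w 0.00042581980426016234 0.0 q [ 0.77  0.68 -0.21  1.55 -0.35  1.44  0.89]
[-0.0177, 0.0008, 0.0226, -0.0003, 0.0004, -0.0015]
[-0.0177, 0.0007, 0.0226, -0.0003, 0.0004, -0.0015]
in
[0.0093, 0.0002, 0.0227, -0.0001, 0.0001, -0.0006]
[0.0093, 0.0002, 0.0227, -0.0001, 0.0001, -0.0006]
[0.0093, 0.0002, 0.0227, -0.0001, 0.0001, -0.0006]
[0.0093, 0.0002, 0.0227, -0.0001, 0.0001, -0.0006]
[0.0093, 0.0002, 0.0227, -0.0001, 0.0001, -0.0006]
```

View pics/s2.png

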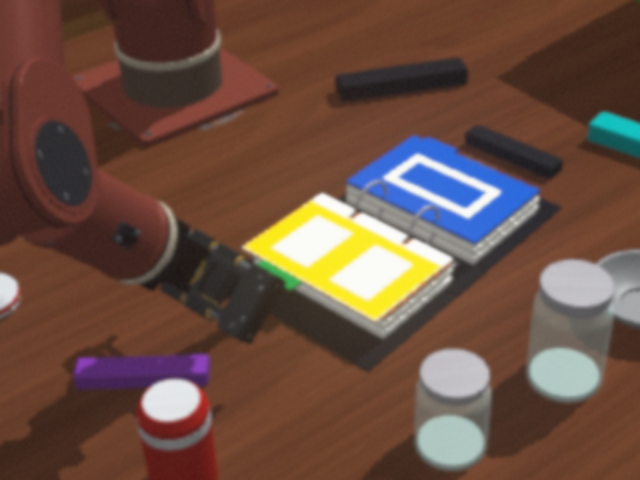

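The gripper stands to the right of the green tab and clears the purple bar and red can. I'll go down, then in.

Emit:
step_arm(moves=[[-0.0175,0,0.0225,0,0,-0.001],[-0.0175,0,0.0225,0,0,-0.001],[0,0,0,0,0,0],[0,0,0,0,0,0],[0,0,0,0,0,0]])

```text
time: 11.8
tool_pos: [0.5186, -0.3214, 0.162]
tcp_rot: [-1.623, -1.962, -0.586]
wrist_force: [-0.0, 0.1, 0.3]
gripper_width: 0.0006
finger_force: 0.0
```

```bash
python3 - <<'E'
from h import *
st(); T,Q=plan(b2w(-.045,-.1770,.019),tilt(40),5)
E
```

```text
t 11.8 tip [ 0.4969 -0.2073  0.0219] xyaw 100.79 z [-0.119  0.627 -0.77 ] F [-0.03  0.12  0.34] w 0.0005594382732562719 0.0 q [ 0.77  0.7  -0.21  1.56 -0.35  1.41  0.91]
[0.0157, -0.0005, 0.0162, 0.0001, 0.0004, -0.0]
[0.0157, -0.0005, 0.0162, 0.0001, 0.0004, -0.0]
[0.0157, -0.0005, 0.0162, 0.0001, 0.0004, -0.0]
[0.0157, -0.0004, 0.0162, 0.0001, 0.0004, -0.0]
[0.0156, -0.0004, 0.0162, 0.0001, 0.0004, -0.0]
```

Emit:
step_arm(moves=[[0.0155,0,0.016,0,0,0],[0.0155,0,0.016,0,0,0],[0.0155,0,0.016,0,0,0],[0.0155,0,0.016,0,0,0],[0.0155,0,0.016,0,0,0]])

```text
time: 12.3
tool_pos: [0.5122, -0.2879, 0.158]
tcp_rot: [-1.623, -1.961, -0.585]
wrist_force: [-0.1, -0.1, -0.8]
gripper_width: 0.0005
finger_force: 0.0
```

```bash
python3 - <<'E'
from h import *
st(); s=r.read_state(); Q=R.from_rotvec(s["tcp_rot"]); tip=np.array(s["tool_pos"])+.182*Q.as_matrix()[:,2]
print(w2b(tip).round(4))
T0=tip
for i in range(1,21):
    t=np.radians(5*i); e=np.array([-.18*np.cos(t),.042+.18*np.sin(t)]); T=b2w(-.045,e[0]+.0056,e[1]-.0214)
    print(5*i,(Q.inv().apply(T-T0)/.3).round(3)); T0=T
E
```

```text
t 12.3 tip [ 0.4904 -0.1737  0.018 ] xyaw 100.79 z [-0.12   0.627 -0.77 ] F [-0.14 -0.12 -0.8 ] w 0.0004631811181120747 0.0 q [ 0.75  0.66 -0.23  1.63 -0.37  1.37  0.9 ]
[-0.0443 -0.1772]
5 [ 0.048 -0.002 -0.039]
10 [ 0.038 -0.    -0.036]
15 [ 0.041 -0.    -0.032]
20 [ 0.044 -0.    -0.028]
25 [ 0.046 -0.    -0.024]
30 [ 0.048 -0.    -0.02 ]
35 [ 0.05  -0.    -0.016]
40 [ 0.051 -0.    -0.012]
45 [ 0.052 -0.    -0.007]
50 [ 0.052 -0.    -0.003]
55 [ 0.052 -0.     0.002]
60 [ 0.052 -0.     0.007]
65 [ 0.051 -0.     0.011]
70 [ 0.05  -0.     0.015]
75 [ 0.048 -0.     0.02 ]
80 [ 0.047 -0.     0.024]
85 [ 0.044 -0.     0.028]
90 [ 0.042 -0.     0.032]
95 [ 0.039 -0.     0.035]
100 [ 0.036 -0.     0.038]
```

Emit:
step_arm(moves=[[0.047,0,-0.038,0,0,0],[0.038,0,-0.036,0,0,0],[0.041,0,-0.032,0,0,0],[0.044,0,-0.028,0,0,0],[0,0,0,0,0,0]])

```text
time: 12.8
tool_pos: [0.5104, -0.2748, 0.2244]
tcp_rot: [-1.623, -1.965, -0.587]
wrist_force: [0.2, -1.2, -0.4]
gripper_width: 0.0005
finger_force: 0.4
```

```bash
python3 - <<'E'
from h import *
st(); s=r.read_state(); Q=R.from_rotvec(s["tcp_rot"]); tip=np.array(s["tool_pos"])+.182*Q.as_matrix()[:,2]
print(w2b(tip).round(4))
im=r.camera("scene"); cv2.imwrite("pics/s3.png",cv2.resize(im[120:360,150:470],None,fx=2,fy=2))
E
```

```text
t 12.8 tip [ 0.489  -0.1609  0.0841] xyaw 100.95 z [-0.118  0.626 -0.771] F [ 0.21 -1.17 -0.42] w 0.00045015056682139355 0.44703956809826195 q [ 0.75  0.56 -0.24  1.63 -0.38  1.45  0.85]
[-0.0432 -0.1644]
```

View pics/s3.png

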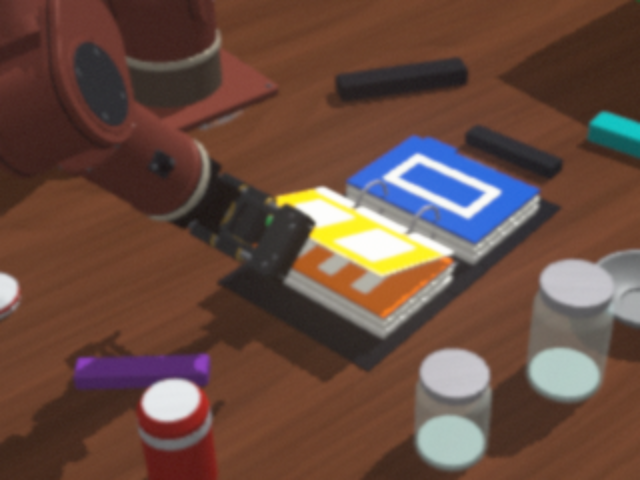

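The leaf is rising, with orange showing under it. I'll continue along the arc.

Emit:
step_arm(moves=[[0.046,0,-0.024,0,0,0],[0.048,0,-0.02,0,0,0],[0.05,0,-0.016,0,0,0],[0.051,0,-0.012,0,0,0],[0.052,0,-0.007,0,0,0]])

```text
time: 13.35
tool_pos: [0.5018, -0.2332, 0.2884]
tcp_rot: [-1.623, -1.962, -0.586]
wrist_force: [0.4, -0.6, -0.5]
gripper_width: 0.0002
finger_force: 0.2
```

Emit:
step_arm(moves=[[0.052,0,-0.003,0,0,0],[0.052,0,0.002,0,0,0],[0.052,0,0.007,0,0,0],[0.051,0,0.011,0,0,0],[0.05,0,0.015,0,0,0]])

```text
time: 13.85
tool_pos: [0.4894, -0.1686, 0.3294]
tcp_rot: [-1.623, -1.961, -0.585]
wrist_force: [0.4, -0.2, 0.2]
gripper_width: 0.0006
finger_force: 0.1
```

Emit:
step_arm(moves=[[0.048,0,0.02,0,0,0],[0.047,0,0.024,0,0,0],[0.044,0,0.028,0,0,0],[0.042,0,0.032,0,0,0],[0.039,0,0.035,0,0,0]])

```text
time: 14.35
tool_pos: [0.4749, -0.0924, 0.3389]
tcp_rot: [-1.623, -1.961, -0.585]
wrist_force: [-0.0, -0.9, 0.2]
gripper_width: 0.0001
finger_force: 0.0
```

```bash
python3 - <<'E'
from h import *
st(); s=r.read_state(); Q=R.from_rotvec(s["tcp_rot"]); tip=np.array(s["tool_pos"])+.182*Q.as_matrix()[:,2]
print(w2b(tip).round(4))
im=r.camera("scene"); cv2.imwrite("pics/s4.png",cv2.resize(im[60:360,150:470],None,fx=2,fy=2))
E
```

```text
t 14.35 tip [0.4531 0.0217 0.1989] xyaw 100.77 z [-0.12   0.627 -0.77 ] F [-0.03 -0.91  0.24] w 0.00010207340671544127 0.007141913829400437 q [ 0.64  0.22 -0.36  1.85 -0.53  1.45  0.63]
[-0.0441  0.0217]
```

View pics/s4.png

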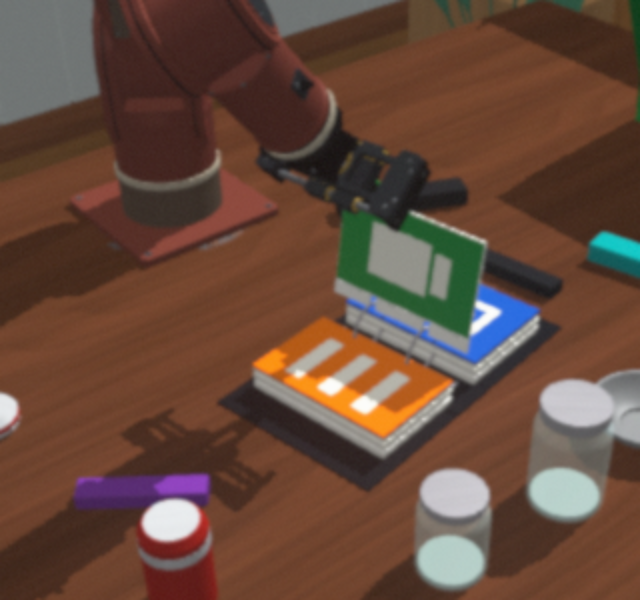

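The leaf is just past upright with its green face visible. I'll push a little more, then back off and wait for it to fall.

Emit:
step_arm(moves=[[0.036,0,0.038,0,0,0],[0.036,0,0.04,0,0,0],[0,0,-0.04,0,0,0],[0,0,-0.1,0,0,0],[0,0,-0.1,0,0,0]])

```text
time: 14.9
tool_pos: [0.4778, -0.108, 0.3908]
tcp_rot: [-1.622, -1.961, -0.585]
wrist_force: [0.4, 0.4, 0.2]
gripper_width: 0.0003
finger_force: 0.0
```

Emit:
step_arm(moves=[[0,0,-0.05,0,0,0],[0,0,0,0,0,0],[0,0,0,0,0,0],[0,0,0,0,0,0],[0,0,0,0,0,0]])

```text
time: 15.4
tool_pos: [0.4795, -0.1166, 0.4008]
tcp_rot: [-1.622, -1.961, -0.584]
wrist_force: [0.5, 0.4, 0.1]
gripper_width: 0.0005
finger_force: 0.0
```

Emit:
step_arm(moves=[[0,0,0,0,0,0],[0,0,0,0,0,0],[0,0,0,0,0,0],[0,0,0,0,0,0],[0,0,0,0,0,0]])

```text
time: 15.9
tool_pos: [0.4797, -0.1174, 0.4017]
tcp_rot: [-1.623, -1.961, -0.585]
wrist_force: [-0.1, -0.0, -0.2]
gripper_width: 0.0
finger_force: 0.0
```

```bash
python3 - <<'E'
from h import *
st(); 
im=r.camera("scene"); cv2.imwrite("pics/s5.png",cv2.resize(im[60:360,150:470],None,fx=2,fy=2))
t=r.camera("top"); cv2.imwrite("pics/t5.png",t)
for d in r.boxes_of("top","weight")[:3]: print(d["score"],w("top",d["at"]).round(3))
k=segs(t)
for a,z in(("green",.0435),("blue",.04)):
    if k[a].any(): c=rect(k[a],z); print(a,c,w2b(np.array(c[0])/1000))
V=cv2.cvtColor(t,cv2.COLOR_BGR2HSV)[...,2]; u=pix("top",[.454,.256,.02]); m=np.zeros_like(V); m[int(u[1])-40:int(u[1])+40,int(u[0])-14:int(u[0])+13]=1
c=rect(((V<70)&(m>0)).astype(np.uint8),.018); print("weight",u,c)
print("hover"); plan(b2w(0,.255,.20),down(10.75),15)
E
```

```text
t 15.9 tip [ 0.458  -0.0032  0.2616] xyaw 100.77 z [-0.12   0.627 -0.77 ] F [-0.1  -0.01 -0.17] w 9.912359830908392e-06 0.0 q [ 0.66  0.19 -0.34  1.75 -0.53  1.58  0.6 ]
0.84 [0.216 0.261 0.03 ]
0.74 [ 0.471 -0.382  0.016]
0.73 [0.578 0.405 0.031]
green ((480.0273132324219, 121.69418334960938), (195.52938842773438, 136.76885986328125), 10.804170608520508) [0.00116315 0.11482797]
blue ((393.4844055175781, 161.29847717285156), (21.471782684326172, 12.513410568237305), 15.65966510772705) [-0.07637761  0.17001498]
weight [203.03337576 255.49087397] ((454.4543151855469, 246.6142578125), (137.73760986328125, 40.096744537353516), 10.295180320739746)
hover
[0.0613, 0.0097, 0.0566, -0.0115, -0.0115, 0.0319]
[0.0639, 0.0014, 0.0545, -0.0115, -0.0115, 0.0319]
[0.0656, -0.007, 0.0521, -0.0115, -0.0115, 0.0319]
[0.0663, -0.0154, 0.0493, -0.0115, -0.0115, 0.0319]
[0.066, -0.0238, 0.0462, -0.0115, -0.0115, 0.0319]
[0.0648, -0.032, 0.0428, -0.0115, -0.0115, 0.0319]
[0.0627, -0.0398, 0.0392, -0.0115, -0.0115, 0.0319]
[0.0597, -0.0473, 0.0354, -0.0115, -0.0115, 0.0319]
[0.0558, -0.0543, 0.0315, -0.0115, -0.0115, 0.0319]
[0.0511, -0.0608, 0.0275, -0.0115, -0.0115, 0.0319]
[0.0456, -0.0665, 0.0234, -0.0115, -0.0115, 0.0319]
[0.0395, -0.0716, 0.0194, -0.0115, -0.0115, 0.0319]
[0.0327, -0.0758, 0.0154, -0.0115, -0.0115, 0.0319]
[0.0254, -0.0792, 0.0115, -0.0115, -0.0115, 0.0319]
[0.0177, -0.0817, 0.0079, -0.0115, -0.0115, 0.0319]
```

View pics/s5.png

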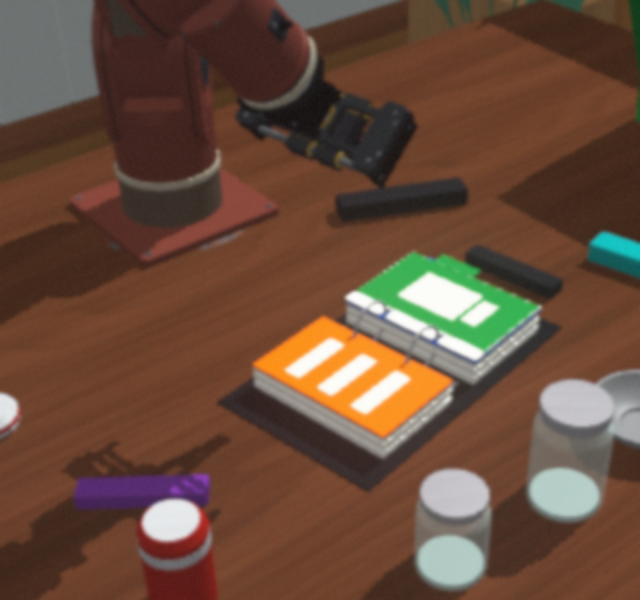

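The leaf lies flat on the left with its green face up, and the weight is untouched. Back to the weight: I released it with the tip at (0.454, 0.255).

Emit:
step_arm(moves=[[0.061,0.01,0.0565,-0.0115,-0.0115,0.032],[0.064,0.0015,0.0545,-0.0115,-0.0115,0.032],[0.0655,-0.007,0.052,-0.0115,-0.0115,0.032],[0.0665,-0.0155,0.049,-0.0115,-0.0115,0.032],[0.066,-0.024,0.046,-0.0115,-0.0115,0.032]], jaw=0.3)

```text
time: 16.55
tool_pos: [0.4705, 0.009, 0.3953]
tcp_rot: [-2.253, -1.548, -0.433]
wrist_force: [-0.4, -0.6, -0.3]
gripper_width: 0.0323
finger_force: 0.0
```

Emit:
step_arm(moves=[[0.065,-0.032,0.043,-0.0115,-0.0115,0.032],[0.0625,-0.04,0.039,-0.0115,-0.0115,0.032],[0.0595,-0.0475,0.0355,-0.0115,-0.0115,0.032],[0.056,-0.0545,0.0315,-0.0115,-0.0115,0.032],[0.051,-0.061,0.0275,-0.0115,-0.0115,0.032]])

```text
time: 17.05
tool_pos: [0.4614, 0.1348, 0.3889]
tcp_rot: [-2.769, -0.985, -0.236]
wrist_force: [-0.5, -0.9, -0.1]
gripper_width: 0.056
finger_force: 0.0
```

Emit:
step_arm(moves=[[0.0455,-0.0665,0.0235,-0.0115,-0.0115,0.032],[0.0395,-0.0715,0.0195,-0.0115,-0.0115,0.032],[0.0325,-0.076,0.0155,-0.0115,-0.0115,0.032],[0.0255,-0.079,0.0115,-0.0115,-0.0115,0.032],[0.0175,-0.0815,0.008,-0.0115,-0.0115,0.032]])

```text
time: 17.55
tool_pos: [0.4529, 0.26, 0.3822]
tcp_rot: [3.128, 0.279, -0.004]
wrist_force: [0.7, -0.9, -0.8]
gripper_width: 0.0568
finger_force: 0.0
```

Emit:
step_arm(moves=[[0,0,0,0,0,0],[0,0,0,0,0,0],[0,0,0,0,0,0],[0,0,0,0,0,0],[0,0,0,0,0,0]])

```text
time: 18.05
tool_pos: [0.4533, 0.2581, 0.3822]
tcp_rot: [-3.128, -0.285, 0.003]
wrist_force: [0.3, -0.3, 0.5]
gripper_width: 0.0565
finger_force: 0.0
```

```bash
python3 - <<'E'
from h import *
st(); plan([.454,.2554,.0048],down(10.75),5)
E
```

```text
t 18.05 tip [0.453  0.2581 0.2002] xyaw 10.41 z [-0.002  0.    -1.   ] F [ 0.28 -0.25  0.54] w 0.05646189362693047 0.0 q [ 0.11  0.15 -0.77  1.77  0.11  1.26 -2.08]
[0.0003, 0.0019, 0.1302, -0.0, 0.0001, -0.0004]
[0.0003, 0.0019, 0.1302, -0.0, 0.0001, -0.0004]
[0.0003, 0.0019, 0.1302, -0.0, 0.0001, -0.0004]
[0.0002, 0.0019, 0.1302, -0.0, 0.0001, -0.0004]
[0.0002, 0.0019, 0.1302, -0.0, 0.0001, -0.0004]
```

Emit:
step_arm(moves=[[0,0.002,0.13,0,0,0],[0,0.002,0.13,0,0,0],[0,0.002,0.13,0,0,0],[0,0.002,0.11,0,0,-0.001],[0,0.002,0.06,0,0,-0.001]])

```text
time: 18.55
tool_pos: [0.4526, 0.2549, 0.2114]
tcp_rot: [3.127, 0.296, -0.008]
wrist_force: [0.2, -0.8, -0.4]
gripper_width: 0.0564
finger_force: 0.0
```

Emit:
step_arm(moves=[[0,0,0.04,0,0,0],[0,0,0.03,0,0,0],[0,0,0.02,0,0,0],[0,0,0,0,0,0],[0,0,0,0,0,0]])

```text
time: 19.05
tool_pos: [0.4534, 0.2564, 0.1877]
tcp_rot: [-3.127, -0.296, 0.002]
wrist_force: [-0.2, -0.0, 0.1]
gripper_width: 0.0563
finger_force: 0.0
```

```bash
python3 - <<'E'
from h import *
st()
E
```

```text
t 19.05 tip [0.4532 0.2565 0.0057] xyaw 10.82 z [-0.001  0.001 -1.   ] F [-0.19 -0.02  0.13] w 0.05634618962229247 0.0 q [ 0.01  0.39 -0.71  1.97  0.32  0.9  -2.24]
```

Emit:
step_arm(moves=[[0,0,0,0,0,0],[0,0,0,0,0,0],[0,0,0,0,0,0],[0,0,0,0,0,0],[0,0,0,0,0,0]], jaw=-1)

```text
time: 19.55
tool_pos: [0.4532, 0.2561, 0.1872]
tcp_rot: [-3.127, -0.296, 0.003]
wrist_force: [0.6, -1.6, 2.3]
gripper_width: 0.03
finger_force: 25.0
```

Emit:
step_arm(moves=[[0,0,-0.04,0,0,0],[0,0,-0.08,0,0,0],[0,0,-0.1,0,0,0],[0,0,-0.1,0,0,0],[0,0,-0.04,0,0,0]])

```text
time: 20.05
tool_pos: [0.4537, 0.2569, 0.2981]
tcp_rot: [-3.126, -0.297, -0.002]
wrist_force: [0.9, -0.4, -3.4]
gripper_width: 0.0295
finger_force: 25.0
```

```bash
python3 - <<'E'
from h import *
st(); T,Q=plan(b2w(0,.092,.09),down(10.85),5)
E
```

```text
t 20.05 tip [0.4539 0.2572 0.1161] xyaw 10.85 z [ 0.001  0.002 -1.   ] F [ 0.89 -0.44 -3.4 ] w 0.02954182678135472 24.99937266111374 q [ 0.09  0.24 -0.77  1.88  0.19  1.1  -2.13]
[-0.0005, 0.1071, 0.0172, -0.0001, -0.0001, -0.0]
[-0.0005, 0.107, 0.0173, -0.0001, -0.0001, -0.0]
[-0.0005, 0.107, 0.0173, -0.0001, -0.0001, -0.0]
[-0.0005, 0.107, 0.0173, -0.0001, -0.0001, -0.0]
[-0.0005, 0.107, 0.0174, -0.0001, -0.0001, -0.0]
```

Emit:
step_arm(moves=[[0,0.09,0.005,0,0,0],[0,0.11,0.015,0,0,0],[0,0.11,0.015,0,0,0],[0,0.11,0.015,0,0,0],[0,0.11,0.02,0,0,0]])

```text
time: 20.55
tool_pos: [0.483, 0.0987, 0.2735]
tcp_rot: [-3.127, -0.297, 0.004]
wrist_force: [0.4, -0.2, -2.2]
gripper_width: 0.03
finger_force: 25.0
```

Emit:
step_arm(moves=[[0,0,0.03,0,0,0],[0,0,0.03,0,0,0],[0,0,0.02,0,0,0],[0,0,0,0,0,0],[0,0,0,0,0,0]])

```text
time: 21.05
tool_pos: [0.483, 0.101, 0.2499]
tcp_rot: [-3.127, -0.299, 0.004]
wrist_force: [-0.0, 0.5, -2.8]
gripper_width: 0.0297
finger_force: 25.0
```

```bash
python3 - <<'E'
from h import *
st(); T,Q=plan(b2w(0,.092,.050),down(10.85),5)
E
```

```text
t 21.05 tip [0.4825 0.1011 0.0679] xyaw 10.93 z [-0.003  0.001 -1.   ] F [-0.04  0.54 -2.78] w 0.029681927524484 24.999354779720306 q [ 0.32  0.23 -0.67  1.99  0.17  0.98 -1.81]
[-0.0001, 0.0013, 0.0119, -0.0001, 0.0002, 0.0001]
[-0.0001, 0.0013, 0.0119, -0.0001, 0.0002, 0.0001]
[-0.0001, 0.0013, 0.0119, -0.0001, 0.0002, 0.0001]
[-0.0001, 0.0013, 0.0119, -0.0001, 0.0002, 0.0001]
[-0.0001, 0.0013, 0.0119, -0.0001, 0.0002, 0.0001]
```

Emit:
step_arm(moves=[[0,0.001,0.014,0,0,0],[0,0.001,0.014,0,0,0],[0,0.001,0.012,0,0,0],[0,0.001,0.01,0,0,0],[0,0,0.005,0,0,0]])

```text
time: 21.55
tool_pos: [0.4832, 0.0987, 0.233]
tcp_rot: [-3.127, -0.296, 0.004]
wrist_force: [-0.6, -0.4, -1.8]
gripper_width: 0.0297
finger_force: 25.0
```

Emit:
step_arm(moves=[[0,0,0.003,0,0,0],[0,0,0.003,0,0,0],[0,0,0,0,0,0],[0,0,0,0,0,0],[0,0,0,0,0,0]])

```text
time: 22.05
tool_pos: [0.4834, 0.0988, 0.2317]
tcp_rot: [-3.127, -0.296, 0.003]
wrist_force: [0.4, 0.1, -2.5]
gripper_width: 0.0294
finger_force: 25.0
```

```bash
python3 - <<'E'
from h import *
st()
E
```

```text
t 22.05 tip [0.483  0.0989 0.0497] xyaw 10.83 z [-0.002  0.    -1.   ] F [ 0.45  0.1  -2.46] w 0.029441263147703373 24.999190270900726 q [ 0.31  0.25 -0.66  2.    0.19  0.95 -1.83]
```

Emit:
step_arm(moves=[[0,0,0.002,0,0,0],[0,0,0.002,0,0,0],[0,0,0,0,0,0],[0,0,0,0,0,0],[0,0,0,0,0,0]])

```text
time: 22.55
tool_pos: [0.4834, 0.0988, 0.2306]
tcp_rot: [-3.127, -0.296, 0.003]
wrist_force: [-1.9, -0.2, 2.8]
gripper_width: 0.0297
finger_force: 25.0
```

Emit:
step_arm(moves=[[0,0,0.002,0,0,0],[0,0,0.002,0,0,0],[0,0,0,0,0,0],[0,0,0,0,0,0],[0,0,0,0,0,0]])

```text
time: 23.05
tool_pos: [0.4834, 0.099, 0.2304]
tcp_rot: [3.127, 0.296, -0.003]
wrist_force: [-8.2, -2.3, 18.1]
gripper_width: 0.0299
finger_force: 25.0
```

In contact, pressing 18 N. I'll ease up about 1 mm, then release.

Emit:
step_arm(moves=[[0,0,-0.003,0,0,0],[0,0,0,0,0,0],[0,0,0,0,0,0],[0,0,0,0,0,0],[0,0,0,0,0,0]])

```text
time: 23.55
tool_pos: [0.4834, 0.0989, 0.2305]
tcp_rot: [-3.127, -0.296, 0.003]
wrist_force: [-3.8, -1.1, 8.6]
gripper_width: 0.0295
finger_force: 25.0
```

Emit:
step_arm(moves=[[0,0,0,0,0,0],[0,0,0,0,0,0],[0,0,0,0,0,0],[0,0,0,0,0,0],[0,0,0,0,0,0]], jaw=0.2)

```text
time: 24.05
tool_pos: [0.4833, 0.0988, 0.23]
tcp_rot: [-3.127, -0.296, 0.004]
wrist_force: [0.4, -1.3, -0.2]
gripper_width: 0.0511
finger_force: 0.0
```

Emit:
step_arm(moves=[[0,0,-0.03,0,0,0],[0,0,-0.08,0,0,0],[0,0,-0.15,0,0,0],[0,0,-0.15,0,0,0],[0,0,-0.15,0,0,0]])

```text
time: 24.55
tool_pos: [0.4832, 0.099, 0.4006]
tcp_rot: [-3.127, -0.297, 0.003]
wrist_force: [1.7, 0.1, -0.5]
gripper_width: 0.0521
finger_force: 0.0
```

Emit:
step_arm(moves=[[0,0.15,0,0,0,0],[0,0.15,0,0,0,0],[0,0.15,0,0,0,0],[0,0.1,0,0,0,0],[0,0,0,0,0,0]])

```text
time: 25.05
tool_pos: [0.5148, -0.0682, 0.3983]
tcp_rot: [3.128, 0.286, -0.004]
wrist_force: [-0.0, -0.6, -0.5]
gripper_width: 0.0521
finger_force: 0.0
```

```bash
python3 - <<'E'
from h import *
st(); t=r.camera("top")
for d in r.boxes_of("top","weight")[:4]: p=w("top",d["at"]); print(d["score"],p.round(3),w2b(p))
a=t[180:310,200:400]; b=r.camera("scene")[60:360,150:470]
o=np.zeros((600,800,3),np.uint8); o[:260,:400]=cv2.resize(a,(400,260)); o[260:260+300,:320]=b; cv2.imwrite("pics/end.png",o)
E
```

```text
t 25.05 tip [ 0.5144 -0.0683  0.2163] xyaw 10.44 z [-0.002 -0.001 -1.   ] F [-0.04 -0.63 -0.5 ] w 0.05209466951073996 0.0 q [ 0.55  0.11 -0.53  1.76  0.06  1.29 -1.39]
0.95 [0.577 0.404 0.031] [0.14904702 0.37381719]
0.76 [ 0.502 -0.345  0.019] [-0.06486149 -0.34778629]
0.61 [0.22  0.263 0.029] [-0.22805369  0.30287459]
0.55 [0.481 0.097 0.066] [-0.00215752  0.08996479]
```

View pics/end.png

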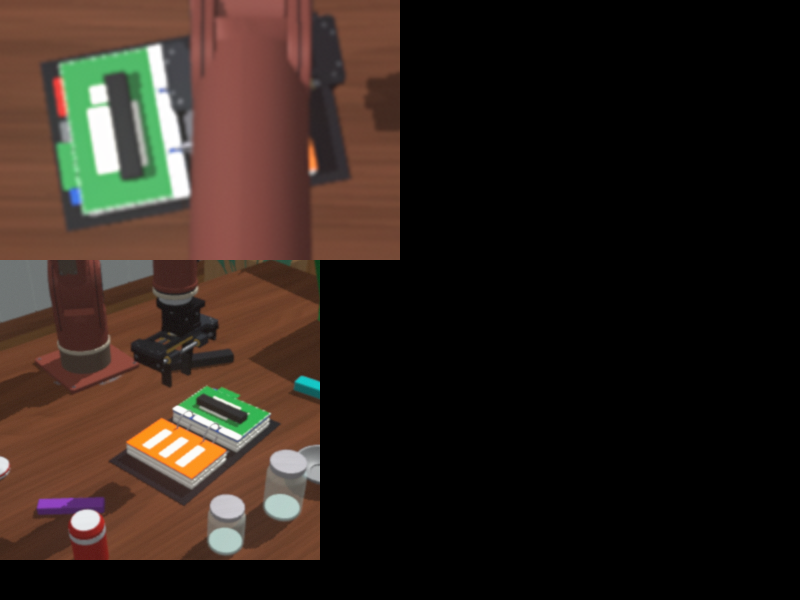

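The weight lies along the rings on the middle of the green face, within 3 mm in binder coordinates. The robot is clear and the bystanders in view haven't moved. Handing in.

```bash
python3 -c "
from bench import r
print(r.sign_off())"
```

```text
the job is handed in; nothing more can be done
None
```

The leaf is turned over and lies flat with its green face up, the weight is set down on its middle lengthwise along the rings, and the job was handed in at about 25 s; sign-off returned no verdict.

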